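# Strip the stud and fill the kit tray

### The arm

A 6-joint arm with a two-finger parallel gripper is mounted at the origin on the work surface. World frame = base frame: x ahead of the robot, y to its left, z up, the work surface at z = 0. Lengths are in m, angles in rad, forces in N, time in s.
With the tool pointing down it reaches from about 0.275 to 0.85 m from the base axis. Payload 5.2 kg.
Tool frame: the origin (TCP) lies midway between the tips of the shut fingers; the grasp point (between the pads) lies 19 mm behind it; z points along the fingers, y is the line along which they close (so a half turn about z gives the same grasp; the last joint's range is limited). The gripper opens to 85 mm and grips with 20 to 120 N. Pads are 22 mm wide; open, the fingers measure 114 mm over their backs; the gripper's body (76 mm by 85 mm) begins 54 mm behind the grasp point. The pads swing forward as they close: fully open they stand 13 mm farther back than shut.
Start: joints at [0.991, 0.259, 1.535, -0, 1.348, -0.203], TCP at [0.202, 0.511, 0.231] pointing down, gripper open.
Joint ranges: [-3.14, 3.14], [-0.91, 2.08], [0.19, 2.58], [-1.22, 4.36], [0.22, 2.71], [-3.12, 3.12]. Speed limits (rad/s): [2.57, 2.57, 3.14, 3.14, 3.14, 3.14].

### API

Orientations are given as a unit quaternion [x, y, z, w].
In Python, from workcell import r gives the robot as it stands. The module is installed in compiled form; this text tells all that it offers. Calls block until the motion is done:
- r.move_to(position, orientation): joint-space move of the TCP to a pose.
- r.move_l(position, rotation=None, max_speed=0.15, max_force=None): straight line of the TCP; rotation=None keeps the orientation; max_speed is the mean speed in m/s. With max_force (N) it stops when the force on the tool has changed by that much, and returns True; else False.
- r.set_joints(angles): joint-space move.
- r.move_gripper(opening): finger opening in m; the grip force is fixed at half the most; returns when the fingers have stopped.
- r.dwell(seconds).
- r.inverse_kinematics(position, orientation): joint angles nearest the present ones, or None.
- r.camera(name): name is "side" or "top" or "wrist"; returns a dict with "color" (480x640x3 uint8, red, green, blue), "z_map" (480x640 float32, m along the optical axis (not along the pixel's ray), 0 where there is no reading), "fx", "fy", "cx", "cy" (pixels), "xyz" and "attitude" of the camera in the world; the wrist camera has in their place "hand_eye" (4x4, takes a point from camera to tool coordinates, whose origin is the TCP and whose axes are the flange's). Camera axes: x right, y down, z forward; pixel columns grow to the right and rows downward; lengths in m; the calibration is good to about 2 mm. A picture is of the moment at which its call begins: read the wrist's pose just before it.
A pose or a line that the arm cannot do raises r.PlanningError and nothing moves.
- r.close_job(): hands the job in; it is judged then, once.
Readings, each from a call of its own:
- r.current_time(): time.
- r.current_joints(): joint angles.
- r.current_joint_velocities(): joint speeds.
- r.current_joint_efforts(): joint torques, N m.
- r.current_tcp_pos(): TCP position.
- r.current_ee_rot(): TCP orientation.
- r.current_contact_force(): force on the tool from outside, world axes, zero at the start.
- r.current_torque(): the same for the moment, N m.
- r.current_gripper_width(): finger opening in m.
- r.current_gripper_force(): force on a finger pad.
Only numpy, scipy, OpenCV 4.12 (cv2) and the standard library are available. Lean on these libraries where they do the work, as an engineer would, in place of code of your own. Each camera call takes 0.05 s, during which the arm holds its last target. There are 200 camera calls.

### The job

Strip the stud on the round stand, taking off the wing nut, then the spacer, then the bracket, and gather them in the blue tray together with the short eye bolt and the small levelling foot, each lying flat or standing upright as it does now: bracket in the long section, foot in the small section beside it, and in the row of three the wing nut next to the white label tab, the spacer in the middle and the eye bolt in the other end section. Leave the long eye bolt, the large foot and the wide ring where they are: they belong to another kit. The parts lift straight off the stud, the nut is already unscrewed.

Things in the scene. Friction and masses are not known exactly. Their poses are not given: they have to be found in the camera images.
- stand: fixed round steel stand: disc 100 mm across and 10 mm thick, on it a boss 28 mm across up to height 24 mm, then a smooth stud 8 mm across up to height 70 mm above the bench. Origin: on the stud's axis at bench level, z up. At the start the bracket (lowest), spacer and wing nut are stacked loosely on the stud, each with 1.5 to 2 mm of play all round.
- tray: fixed blue tray 164 (x) by 250 mm (y); walls and dividers 4 thick, 14 high; floor 4 thick; white label tab 110 by 22, 12 high, outside its +y end. Origin: underside, centre. Sections 76 wide (x): row of three, 78 long (y), centred at tray (x, y) (-40, 82), (-40, 0), (-40, -82); long one, 160, at (40, 41); small one beside it, 78, at (40, -82).
- wing_nut: brass wing nut: round hub 20 mm across and 12 mm high with an 11 mm bore, two wings 6 mm thick, reaching 25 mm from the axis along its x axis, from 4 to 16 mm above its underside. 30 g. Origin: underside, on the bore axis. Top of the stack: its underside starts 54 mm above the bench.
- spacer: steel spacer tube 28 mm across, 22 mm high, bore 12 mm, 60 g. Origin: underside, on its axis. Under the wing nut: its underside starts 32 mm above the bench.
- bracket: aluminium flat bracket 90 mm (its x) by 24 mm (its y) by 8 mm thick with a 12 mm hole in the middle and both ends turned up, 6 mm thick, to 23 mm high. 90 g. Origin: underside, at the hole's centre. Lowest on the stud: its underside starts 24 mm above the bench, 14 mm above the stand's disc.
- short_eye: short steel eye bolt lying flat, 60 mm long overall, 10 mm thick: ring 30 mm across at its -x end, straight shank 10 mm across from its origin to 30 mm along +x. 50 g. Origin: underside, middle of its length.
- small_foot: small levelling foot standing upright: black rubber disc 36 mm across and 10 mm thick, on it a steel stem 12 mm across up to 36 mm high. 60 g. Origin: underside of the disc's centre.
- long_eye: look-alike to leave: long eye bolt lying flat, 95 mm long, otherwise like the short one. Origin: underside, middle of its length.
- large_foot: look-alike to leave: large levelling foot, disc 56 mm across, otherwise like the small one. Origin: underside of the disc's centre.
- wide_ring: look-alike to leave: wide steel ring 44 mm across, 22 mm high, bore 12 mm, standing on the bench. Origin: underside, on its axis.
Not all that is in view belongs to the job. Of the things like the wing_nut, leave any that is grey or turquoise; of the rest the smaller one is meant.

How it is judged:
On the way, in this order (a step that is already met when the one before it is completed fails the run):
1. the wing nut is taken off while the spacer and the bracket are still on the stud (horizontal distance between wing_nut and stand above 0.065 m and horizontal distance between each of spacer, bracket and stand below 0.02 m), for 0.1 s.
2. then the spacer is taken off while the bracket is still on the stud (horizontal distance between each of wing_nut, spacer and stand above 0.065 m and horizontal distance between bracket and stand below 0.02 m), for 0.1 s.
3. then the bracket is taken off (horizontal distance between each of wing_nut, spacer, bracket and stand above 0.065 m), for 0.1 s.
At the end, for the whole second after the job is handed in: Each part rests upright on the floor of its own tray section (origin within 26 mm of its centre in x and y, bracket 28 and 36 mm; under 4 mm off the floor; tilt under 0.12 rad), at rest; long eye bolt, large foot and wide ring are within 30 mm of their start (x of wing_nut in the frame of tray between -0.066 and -0.014 m and y of wing_nut in the frame of tray between 0.056 and 0.108 m and z of wing_nut in the frame of tray between 0 and 0.008 m and angle between each of wing_nut, spacer, short_eye, small_foot, bracket's own z axis and vertical below 0.12 rad and linear speed of each of wing_nut, spacer, short_eye, small_foot, bracket below 0.02 m/s and angular speed of each of wing_nut, spacer, short_eye, small_foot, bracket below 0.2 rad/s and x of spacer in the frame of tray between -0.066 and -0.014 m and y of spacer in the frame of tray between -0.026 and 0.026 m and z of spacer in the frame of tray between 0 and 0.008 m and x of short_eye in the frame of tray between -0.066 and -0.014 m and y of short_eye in the frame of tray between -0.108 and -0.056 m and z of short_eye in the frame of tray between 0 and 0.008 m and x of small_foot in the frame of tray between 0.014 and 0.066 m and y of small_foot in the frame of tray between -0.108 and -0.056 m and z of small_foot in the frame of tray between 0 and 0.008 m and x of bracket in the frame of tray between 0.012 and 0.068 m and y of bracket in the frame of tray between 0.005 and 0.077 m and z of bracket in the frame of tray between 0 and 0.008 m and distance of each of long_eye, large_foot, wide_ring from where it was at the start of the episode below 0.03 m); the robot touches nothing.
It fails at once if a look-alike (long eye bolt, large foot or wide ring) is shifted by more than 30 mm (distance of any of long_eye, large_foot, wide_ring from where it was at the start of the episode above 0.03 m).
It also fails if it takes over 136 s, if anything falls off the work surface, if the arm or the gripper's body presses on something with over 40 N, if the wrist force passes 120 N, or if a joint passes its speed limit or range.

## Working session

There is one attempt and no reset: what is moved stays moved. The work goes in short steps, each a Python script; the robot and the scene stay as the last script left them, time stands still between calls to the robot, and variables do not carry over. Pictures are saved under pics/ and viewed, at most 14 in all, crops included, and the job is handed in when it is done.

```bash
mkdir -p pics; ls; python3 - <<'E'
from workcell import r
import cv2,numpy as np
for n in("top","side"):
    c=r.camera(n); cv2.imwrite(f"pics/{n}0.png",c["color"][...,::-1]); np.savez(f"{n}0.npz",**{k:np.array(v) for k,v in c.items()})
    print(n,c["fx"],c["fy"],c["cx"],c["cy"],c["xyz"],c["attitude"])
print(r.current_time(),r.current_ee_rot())
E
```

```text
pics
top 466.9277557354725 466.9277557354725 320.46773981854886 245.58083647054642 [ 0.28136198 -0.04177246  1.14985469] [ 0.71918272 -0.68691222  0.07070789 -0.07699485]
side 438.26430355729036 438.26430355729036 326.7354367234978 227.5087512329231 [ 0.40890582 -0.8374232   0.53272997] [ 0.86064717 -0.04271471  0.03733103 -0.50603192]
0.1 [ 1.87274060e-01  9.82307349e-01 -7.79062611e-04 -3.03703664e-04]
```

View pics/top0.png

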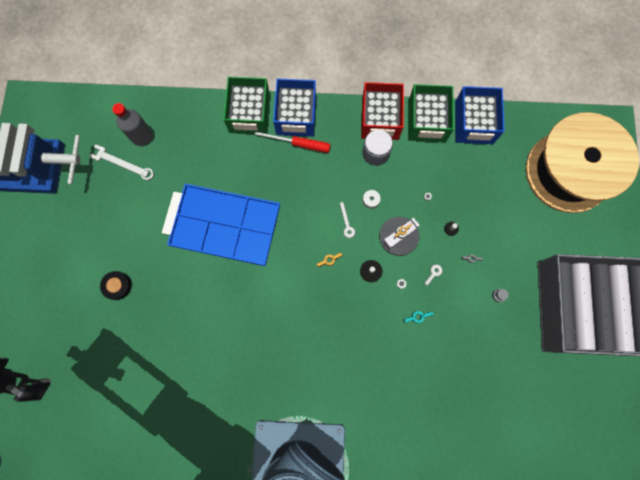

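View pics/side0.png

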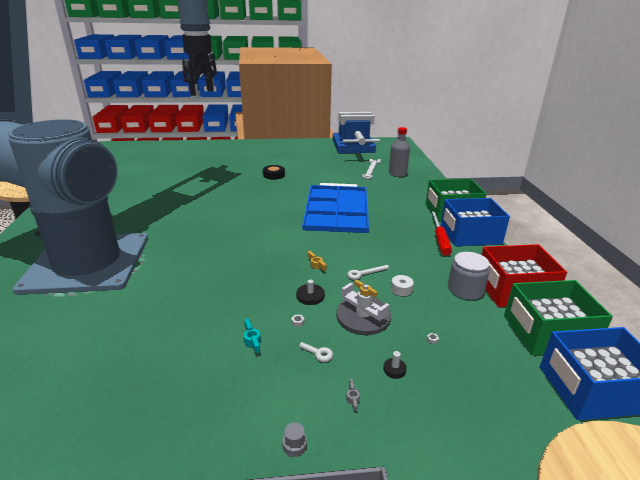

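The candidates like the wing nut in the top view are brass on the stud (402,231), a bigger orange-brass one on the bench (329,260), turquoise (418,316) and grey (472,258). The rule rules out grey and turquoise, and the smaller of the other two should be the one on the stud. The short eye is at (434,274) with the long eye at (347,220). The small foot is at (452,228) with the large foot at (371,270). The wide ring is at (372,198), the tray at (224,225) and its tab on the left (+y). I'll confirm with a crop.

```bash
cat > h.py <<'E'
import numpy as np,cv2
from scipy.spatial.transform import Rotation as R
def cast(K,Rm,t,uv,z):
    uv=np.atleast_2d(np.array(uv,float)); d=np.c_[(uv[:,0]-K[2])/K[0],(uv[:,1]-K[3])/K[1],np.ones(len(uv))]@Rm.T
    return t+d*((z-t[2])/d[:,2])[:,None]
def cam(c):
    return [float(c[k]) for k in("fx","fy","cx","cy")],R.from_quat(c["attitude"]).as_matrix(),np.array(c["xyz"])
def wcam(c,p,q):
    H=np.array(c["hand_eye"]);Rt=R.from_quat(q).as_matrix()
    return [float(c[k]) for k in("fx","fy","cx","cy")],Rt@H[:3,:3],np.array(p)+Rt@H[:3,3]
def down(yaw):  # tool y axis (closing line) at angle yaw from world x, z down
    y=np.array([np.cos(yaw),np.sin(yaw),0]);z=np.array([0,0,-1.]);x=np.cross(y,z)
    return R.from_matrix(np.c_[x,y,z]).as_quat()
E
python3 - <<'E'
from h import *
c=np.load("top0.npz");K,Rm,t=cam(c);im=c["color"][...,::-1]
cv2.imwrite("pics/crop0.png",cv2.resize(im[180:330,310:510],None,fx=4,fy=4,interpolation=cv2.INTER_CUBIC))
hsv=cv2.cvtColor(im,cv2.COLOR_BGR2HSV)
def pr(n,uv,z):print(n,cast(K,Rm,t,uv,z).round(4).tolist())
m=cv2.inRange(hsv,(105,150,80),(125,255,255));m[:180]=0;m[270:]=0;m[:,:160]=0;m[:,290:]=0
ct=max(cv2.findContours(m,0,2)[0],key=cv2.contourArea);b=cv2.minAreaRect(ct);pr("tray",cv2.boxPoints(b),.014);pr("trayc",b[0],.014)
for n,uv,z in[("stand",(400,236),.01),("nut",(402,231),.066),("bignut",(329,260),.012),("long",(347,220),.005),("short",(434,274),.005),("sf",(452,228),.01),("lf",(371,270),.01),("ring",(372,198),.022)]:pr(n,uv,z)
# brass masks lengths
m=cv2.inRange(hsv,(12,120,120),(28,255,255))
for ct in cv2.findContours(m,0,2)[0]:
    b=cv2.minAreaRect(ct)
    if cv2.contourArea(ct)>30 and 300<b[0][0]<500 and b[0][1]>180:print("brass",b)
E
```

```text
tray [[0.5064, 0.3561, 0.014], [0.6729, 0.341, 0.014], [0.6285, 0.0826, 0.014], [0.465, 0.1049, 0.014]]
trayc [[0.5669, 0.2206, 0.014]]
stand [[0.5567, -0.2238, 0.01]]
nut [[0.5557, -0.2195, 0.066]]
bignut [[0.4872, -0.0487, 0.012]]
long [[0.5935, -0.09, 0.005]]
short [[0.4652, -0.3096, 0.005]]
sf [[0.5833, -0.354, 0.01]]
lf [[0.4673, -0.1533, 0.01]]
ring [[0.6491, -0.1503, 0.022]]
brass ((329.468994140625, 259.5275573730469), (10.048503875732422, 25.910192489624023), 48.36646270751953)
```

View pics/crop0.png

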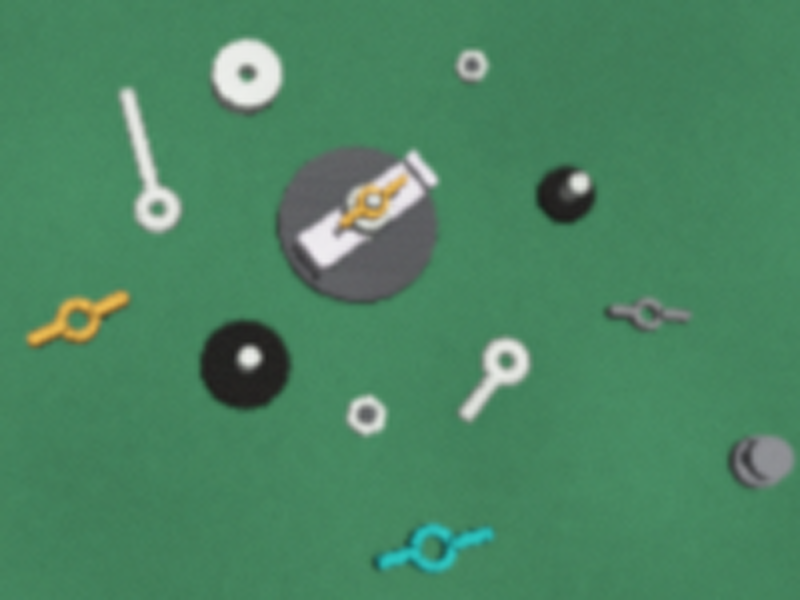

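The crop shows the brass nut on the stud (crop 372,203) spanning about 72 px tip to tip, against about 108 px for the orange-brass one at (78,318). The stud's nut is therefore the smaller one and the one meant. The short eye's ring is at crop (506,361) with its shank tip at (466,416), and the small foot is at (566,195). Next I'll take a close view with the wrist camera.

```bash
python3 - <<'E'
from workcell import r
from h import *
r.move_to([.52,-.25,.33],down(-.2))
p,q=r.current_tcp_pos(),r.current_ee_rot();c=r.camera("wrist")
cv2.imwrite("pics/w1.png",c["color"][...,::-1]);np.savez("w1.npz",p=p,q=q,**{k:np.array(v) for k,v in c.items()})
K,Rm,t=wcam(c,p,q);print(r.current_time(),r.current_joints(),t,Rm[:,2],K)
r.move_to([.54,.13,.33],down(1.0))
p,q=r.current_tcp_pos(),r.current_ee_rot();c=r.camera("wrist")
cv2.imwrite("pics/w2.png",c["color"][...,::-1]);np.savez("w2.npz",p=p,q=q,**{k:np.array(v) for k,v in c.items()})
print(r.current_time(),r.current_joints())
E
```

```text
3.0667 [-6.39959835e-01  2.63852571e-01  1.29106186e+00  1.97140131e-04
  1.58677350e+00 -4.41345782e-01] [ 0.53493874 -0.17885062  0.47257592] [-0.05515975 -0.27664946 -0.95938651] [402.7147975135455, 402.7147975135455, 316.19214303637335, 239.89448931918767]
4.5333 [ 3.34620032e-02  2.23221075e-01  1.34412114e+00 -4.73373816e-04
  1.57425556e+00 -9.64297561e-01]
```

View pics/w1.png

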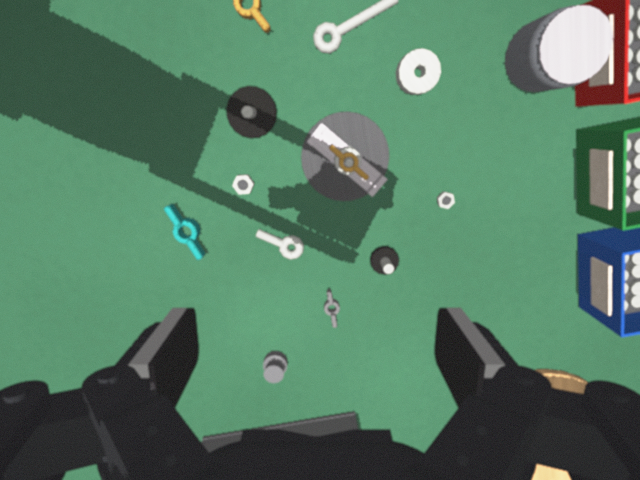

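View pics/w2.png

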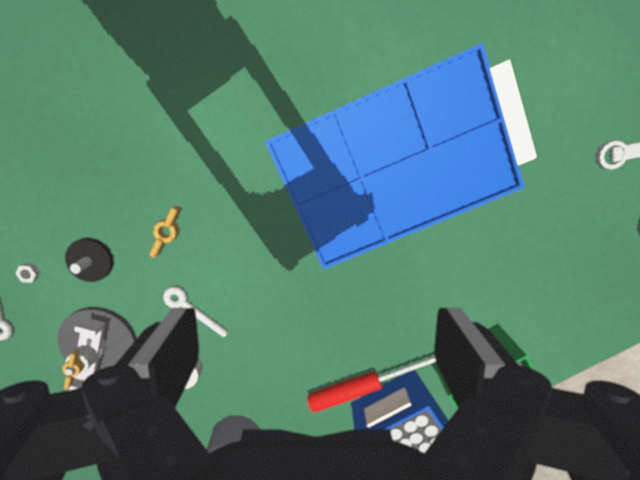

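The wrist views are clear. In w1 the stand disc is at (345,156) with the brass nut on it at (348,161). The short eye has its ring at (291,247) and its shank tip at (258,235), and the small foot's disc is at (384,260). In w2 the tray runs from (268,142) to (522,187), with the tab on its right and the row of three at the top. Now I'll measure these.

```bash
cat >> h.py <<'E'
def blob(mask,near):
    cs=[c for c in cv2.findContours(mask,cv2.RETR_EXTERNAL,cv2.CHAIN_APPROX_NONE)[0] if cv2.contourArea(c)>20]
    return min(cs,key=lambda c:np.hypot(*(np.array(cv2.minAreaRect(c)[0])-near)))
E
python3 - <<'E'
from h import *
T=np.load("top0.npz");kt=cam(T);a=np.load("w1.npz");ka=wcam(a,a["p"],a["q"]);b=np.load("w2.npz");kb=wcam(b,b["p"],b["q"])
H=lambda c:cv2.cvtColor(c["color"],cv2.COLOR_RGB2HSV)
def tray(c,k,roi):
    m=cv2.inRange(H(c),(105,150,30),(125,255,255));q=np.zeros_like(m);q[roi]=m[roi]
    q=cv2.morphologyEx(q,cv2.MORPH_CLOSE,np.ones((7,7)));ct=max(cv2.findContours(q,0,2)[0],key=cv2.contourArea)
    P=cast(*k,ct[:,0],.014)[:,:2];rc=cv2.minAreaRect((P*1e3).astype(np.float32));print("tray",rc)
tray(T,kt,np.s_[180:270,160:290]);tray(b,kb,np.s_[35:275,255:530])
def rep(n,c,k,m,near,z):
    ct=blob(m,near);P=cast(*k,ct[:,0],z)[:,:2]*1e3;rc=cv2.minAreaRect(P.astype(np.float32))
    M=cv2.moments(ct);g=cast(*k,(M["m10"]/M["m00"],M["m01"]/M["m00"]),z)[0,:2]*1e3
    bp=cv2.boxPoints(rc);e=bp[1]-bp[0];f=bp[2]-bp[1];L=e if np.hypot(*e)>np.hypot(*f) else f
    print(n,np.round(rc[0],1),np.round(rc[1],1),"yaw",round(float(np.arctan2(L[1],L[0])),3),"cen",g.round(1))
for nm,c,k,pts in(("top",T,kt,dict(st=(400,236),nut=(402,231),eye=(434,274),sf=(452,228))),("w1",a,ka,dict(st=(345,156),nut=(348,161),eye=(280,243),sf=(384,260)))):
    h=H(c);s,v=h[...,1],h[...,2]
    br=cv2.inRange(h,(8,90,50),(30,255,255));wh=((s<50)&(v>(150 if nm=="top" else 140))).astype(np.uint8)*255
    ng=cv2.bitwise_not(cv2.inRange(h,(50,70,0),(95,255,255)));dk=(v<60).astype(np.uint8)*255
    print(nm);rep("stand",c,k,ng,pts["st"],.01);rep("nut",c,k,br,pts["nut"],.068);rep("eye",c,k,wh,pts["eye"],.008);rep("eye_ng",c,k,ng,pts["eye"],.005);rep("sf",c,k,ng,pts["sf"],.01)
E
```

```text
tray ((567.7662963867188, 219.52670288085938), (251.38258361816406, 165.40472412109375), 80.5614242553711)
tray ((569.02734375, 218.4633331298828), (249.88536071777344, 164.0843963623047), 80.59425354003906)
top
stand [ 559.1 -220.4] [ 98.3 100.7] yaw -0.058 cen [ 558.7 -222.2]
nut [ 557.4 -220.7] [17.  45.7] yaw -0.606 cen [ 556.4 -219.4]
eye [ 464.6 -304. ] [27.4 57.5] yaw -0.76 cen [ 468.4 -309.3]
eye_ng [ 465.1 -303.4] [29.2 59.4] yaw -0.766 cen [ 468.1 -309. ]
sf [ 583.3 -351.5] [30.1 31.8] yaw -0.009 cen [ 583.3 -352.2]
w1
stand [ 559.5 -223.5] [99.8 99.5] yaw 1.371 cen [ 560.  -222.7]
nut [ 559.1 -223.3] [17.5 46.7] yaw -0.607 cen [ 558.7 -222.7]
eye [ 465.8 -305.5] [27.2 59.1] yaw -0.872 cen [ 467.8 -310.4]
eye_ng [ 464.5 -306.5] [31.3 61.8] yaw -0.69 cen [ 468.3 -310.7]
sf [ 584.5 -354.5] [34.7 33.2] yaw 1.371 cen [ 584.4 -354. ]
```

```bash
cat >> h.py <<'E'
TC=np.array([.5690,.2185]);TY=-.164
def tr(x,y): return TC+np.array([[np.cos(TY),-np.sin(TY)],[np.sin(TY),np.cos(TY)]])@[x,y]
def pick(r,xy,yaw,z,pre,w,zs=.17,lift=.17):
    q=down(yaw);r.move_gripper(pre);r.move_to([*xy,zs],q)
    hit=r.move_l([*xy,z],max_speed=.1,max_force=12)
    r.move_gripper(w);print("hit",hit,"tcp",r.current_tcp_pos().round(4) if hasattr(r.current_tcp_pos(),'round') else r.current_tcp_pos(),"w",r.current_gripper_width(),"f",r.current_gripper_force(),"F",np.round(r.current_contact_force(),1))
    r.move_l([*xy,lift],max_speed=.08);print("lifted w",r.current_gripper_width(),"F",np.round(r.current_contact_force(),1),"t",r.current_time())
def place(r,xy,yaw,z,w):
    q=down(yaw);r.move_to([*xy,.16],q);hit=r.move_l([*xy,z],max_speed=.1,max_force=8)
    print("place hit",hit,r.current_tcp_pos());r.move_gripper(w);r.move_l([*xy,.17],max_speed=.15);print("t",r.current_time())
def shot(r,n):
    p,q=r.current_tcp_pos(),r.current_ee_rot();c=r.camera("wrist")
    cv2.imwrite(f"pics/{n}.png",c["color"][...,::-1]);np.savez(f"{n}.npz",p=p,q=q,**{k:np.array(v) for k,v in c.items()})
E
python3 - <<'E'
from workcell import r
from h import *
pick(r,(.5592,-.2231),-.607+np.pi/2,.056,.045,.0)
shot(r,"n1")
E
```

```text
hit False tcp [ 0.5597 -0.2234  0.057 ] w 0.01824937175477279 f 58.526282384991646 F [-0.7  0.9  7.1]
lifted w 0.018004361885801026 F [-0.3  0.1 -0.6] t 9.6917
```

View pics/n1.png

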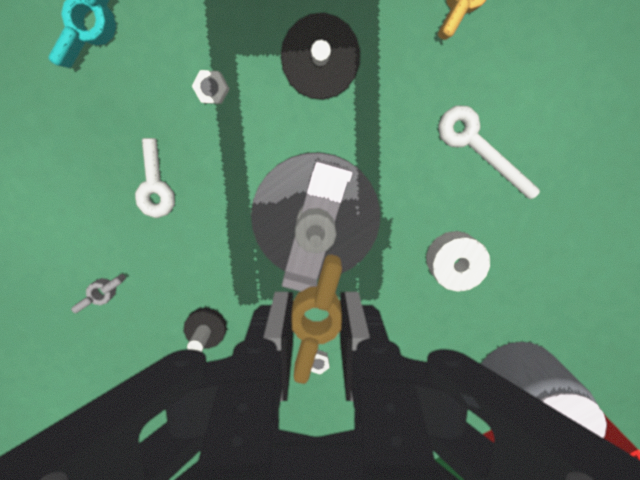

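n1 shows the nut held at its hub (317,315), with the wings about 15° off the fingers' plane. That doesn't matter for the placing. The spacer at (316,231) and the bracket stay on the stud. I'll place the nut and then look at the stack from above.

```bash
python3 - <<'E'
from workcell import r
from h import *
place(r,tr(-.040,.082),TY+np.pi/2,.0072,.034)
shot(r,"n2")
r.move_to([.527,-.20,.22],down(-.607+np.pi/2));shot(r,"n3")
c=np.load("n3.npz");k=wcam(c,c["p"],c["q"]);print(k[2])
i=np.hstack([cv2.resize(cv2.imread(f"pics/{n}.png"),(400,300)) for n in("n2","n3")]);cv2.imwrite("pics/n23.png",i)
E
```

```text
place hit False [0.54345727 0.30613895 0.00787566]
t 14.8667
[ 0.46847252 -0.15840336  0.36246346]
```

View pics/n23.png

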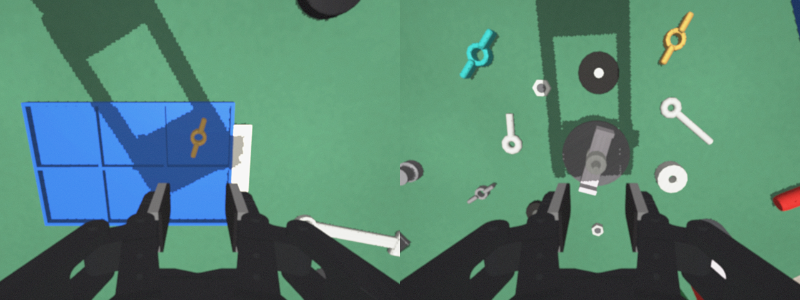

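The nut lies flat and roughly centred in the end section by the tab, at (198,138) in the left half. In the right half the bracket and spacer are still on the stud at (596,160). Next is the bracket yaw from its ends, seen in n1 and n3.

```bash
python3 - <<'E'
from h import *
c=np.load("n3.npz");k=wcam(c,c["p"],c["q"]);a=np.load("n1.npz");ka=wcam(a,a["p"],a["q"])
cv2.imwrite("pics/n3c.png",np.hstack([cv2.resize(x["color"][y:y+160,240:400,::-1],(400,400),interpolation=cv2.INTER_CUBIC) for x,y in((c,185),(a,140))]))
E
```

```text
(no output)
```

View pics/n3c.png

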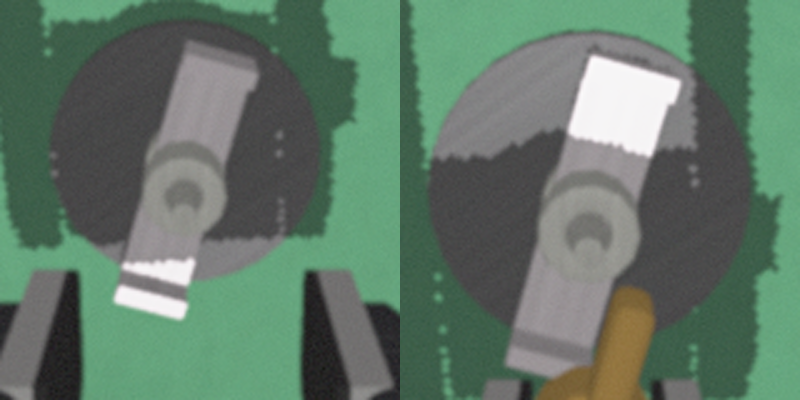

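In the n3 crop (left half, scale 2.5, offset 240,185), the lower tab's outer top edge runs (115,303)–(184,320). The far tab's top edge runs about (185,50)–(257,72), and the spacer's top face is centred near (185,193). The right half shows the same from n1: far top edge about (590,55)–(681,80), spacer (589,233).

```bash
python3 - <<'E'
from h import *
c=np.load("n3.npz");k=wcam(c,c["p"],c["q"]);a=np.load("n1.npz");ka=wcam(a,a["p"],a["q"])
f=lambda p:np.array(p)/2.5+[240,185]
g=lambda p:(np.array(p)-[400,0])/2.5+[240,140]
lo=cast(*k,[f((115,303)),f((184,320)),f((185,50)),f((257,72))],.047)[:,:2];print(lo.round(4))
d=lo[2:].mean(0)-lo[:2].mean(0);print("len",np.hypot(*d),"yaw",np.arctan2(d[1],d[0]),"mid",lo.mean(0))
for e in(lo[1]-lo[0],lo[3]-lo[2]):print("edge",np.hypot(*e),np.arctan2(e[1],e[0])+np.pi/2)
print("spacer",cast(*k,f((185,193)),.054),cast(*ka,g((589,233)),.054))
for n in("n1","n3"):
    x=np.load(n+".npz");kk=wcam(x,x["p"],x["q"]);h=cv2.cvtColor(x["color"],cv2.COLOR_RGB2HSV)
    print(n,"sf/eye")
    wh=((h[...,1]<50)&(h[...,2]>120)).astype(np.uint8)*255
    e=(153,180) if n=="n1" else (178,212)
    P=cast(*kk,blob(wh,e)[:,0],.008)[:,:2]*1e3;print(cv2.minAreaRect(P.astype(np.float32)))
E
```

```text
[[ 0.5793 -0.2662]
 [ 0.5981 -0.2505]
 [ 0.5206 -0.196 ]
 [ 0.5396 -0.1812]]
len 0.09114059210335455 yaw 2.270109068827769 mid [ 0.55940997 -0.22347616]
edge 0.024545370772962267 2.269128649095971
edge 0.024165076963696252 2.2334495341121805
spacer [[ 0.55815411 -0.22217608  0.054     ]] [[ 0.55877532 -0.22304002  0.054     ]]
n1 sf/eye
((464.8428955078125, -305.6961364746094), (29.64299964904785, 59.73992156982422), 49.482818603515625)
n3 sf/eye
((463.64410400390625, -306.80242919921875), (30.09324073791504, 59.865543365478516), 55.23725128173828)
```

```bash
python3 - <<'E'
from workcell import r
from h import *
pick(r,(.5590,-.2230),.694,.040,.055,0)
if r.current_gripper_width()>.02:
    place(r,tr(-.040,0),TY+np.pi/2,.0130,.040)
    pick(r,(.5591,-.2233),.694,.015,.045,0)
    shot(r,"b1")
E
```

```text
hit False tcp [ 0.5595 -0.2233  0.041 ] w 0.02632006319832459 f 58.73514577746391 F [-1.4  0.3  5.3]
lifted w 0.026033211417025623 F [-0.2  0.  -0.3] t 21.1083
place hit True [0.52902948 0.22491742 0.01298467]
t 25.7083
hit False tcp [ 0.5589 -0.224   0.016 ] w 0.02474129716484894 f 58.60702872276306 F [-3.9 -2.2  5.1]
lifted w 0.022234564526885374 F [-0.1  0.2 -1.5] t 31.7
```

View pics/b1.png

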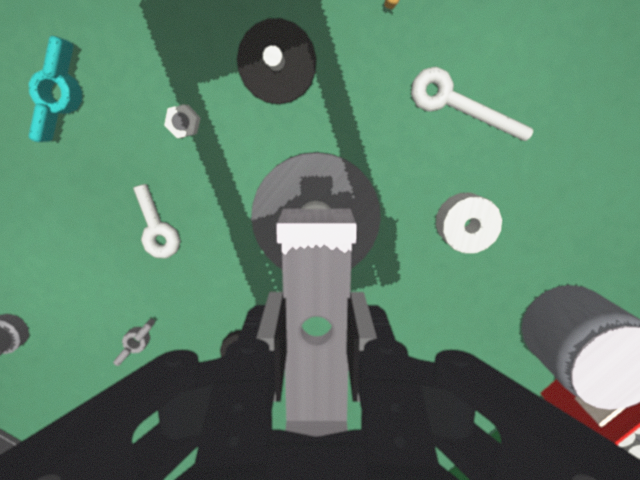

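b1 shows the bracket held squarely, with its hole at (316,327) midway between the pads. Its underside is about 8 mm above the tips, so I'll lower until the tips nearly touch the floor and release it for a short flat drop. The short eye and the foot come after that.

```bash
python3 - <<'E'
from workcell import r
from h import *
xy=tr(.040,.041);q=down(TY);r.move_to([*xy,.16],q)
print(r.move_l([*xy,.03],max_speed=.12),r.move_l([*xy,.0035],max_speed=.03,max_force=5),r.current_tcp_pos(),r.current_contact_force())
r.move_gripper(.038);r.move_l([*xy,.2]);r.move_to([*tr(.05,-.01),.36],down(TY+np.pi/2));shot(r,"b2")
# look at eye and foot
r.move_to([.46,-.30,.24],down(-.2));shot(r,"e1");print(r.current_time())
cv2.imwrite("pics/be.png",np.hstack([cv2.resize(cv2.imread(f"pics/{n}.png"),(400,300)) for n in("b2","e1")]))
E
```

```text
False True [0.61470596 0.25231098 0.00431912] [-0.87611059 -0.36664836  5.63112393]
40.8
```

View pics/be.png

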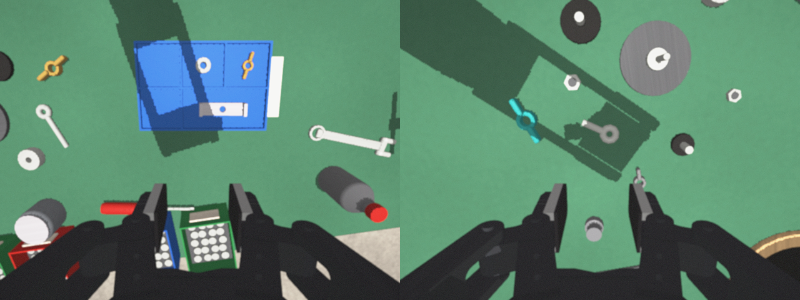

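In b2 (left half) the bracket lies flat in the long section at (223,109), the spacer is in the middle at (204,65) and the nut is by the tab at (249,65). In e1 (right half) the short eye's ring is at (609,131) with its shank pointing left, and the foot's disc is at (682,145). Now the eye's axis and the foot's centre.

```bash
python3 - <<'E'
from h import *
for n,e,s in(("n1",(153,180),None),("n3",(178,212),None),("b1",(155,225),None),("e1",(315,205),(451,230))):
    x=np.load(n+".npz");k=wcam(x,x["p"],x["q"]);h=cv2.cvtColor(x["color"],cv2.COLOR_RGB2HSV)
    m=((h[...,1]<60)&(h[...,2]>90)).astype(np.uint8)*255
    ct=blob(m,e);P=cast(*k,ct[:,0],.006)[:,:2]*1e3
    o=P.mean(0)
    for _ in range(9): # inner hole: region inside filled contour minus mask
        break
    f=np.zeros_like(m);cv2.drawContours(f,[ct],-1,255,-1);hole=cv2.erode(f,np.ones((3,3)))&~m
    M=cv2.moments(hole,True);rc=cast(*k,(M["m10"]/M["m00"],M["m01"]/M["m00"]),.006)[0,:2]*1e3
    d=np.hypot(*(P-rc).T);tip=P[d>d.max()-2].mean(0);v=tip-rc
    print(n,"ring",rc.round(1),"tip",tip.round(1),"L",np.hypot(*v).round(1),"yaw",np.arctan2(v[1],v[0]).round(3))
    if s:
        dk=((h[...,2]<75)).astype(np.uint8)*255;c=blob(dk,s);f=cv2.convexHull(c)
        (u,ax,an)=cv2.fitEllipse(f);print("foot disc",cast(*k,u,.01)*1e3,ax)
        c=blob(m,(459,238));print("stem",cast(*k,cv2.minEnclosingCircle(c)[0],.036)*1e3,cv2.minEnclosingCircle(c))
E
```

```text
n1 ring [ 476.1 -316.1] tip [ 439.8 -290.2] L 44.6 yaw 2.52
n3 ring [ 475.9 -316.1] tip [ 439.6 -290.1] L 44.6 yaw 2.521
b1 ring [ 476. -316.] tip [ 439.7 -290.1] L 44.5 yaw 2.522
e1 ring [ 476.3 -316.2] tip [ 440.  -289.8] L 44.9 yaw 2.513
foot disc [[ 583.03550327 -353.15922599   10.        ]] (34.23286437988281, 36.312564849853516)
stem [[ 580.68523378 -351.81257887   36.        ]] ((458.0, 237.0), 12.206655502319336)
```

```bash
python3 - <<'E'
from workcell import r
from h import *
pick(r,(.4536,-.2999),.949,.0015,.035,0,zs=.15,lift=.15)
if r.current_gripper_width()>.005:
    place(r,tr(-.053,-.082),TY+np.pi/2,.0065,.030)
    pick(r,(.5833,-.3532),1.0,.017,.036,0)
    shot(r,"f1")
    if r.current_gripper_width()>.007:
        place(r,tr(.040,-.082),TY+np.pi/2,.0215,.030)
r.move_to([*tr(.05,-.02),.36],down(TY+np.pi/2));shot(r,"end")
cv2.imwrite("pics/fe.png",np.hstack([cv2.resize(cv2.imread(f"pics/{n}.png"),(400,300)) for n in("f1","end")]))
E
```

```text
hit False tcp [ 0.4539 -0.3002  0.0022] w 0.007559750789703347 f 60.56351065635681 F [-1.   1.3  6. ]
lifted w 0.007926628393188353 F [ 0.5  0.8 -1.4] t 46.0833
place hit False [0.50385274 0.1463135  0.00704398]
t 51.0
hit False tcp [ 0.5837 -0.3534  0.0178] w 0.00951528870091991 f 58.57050061225891 F [0.1 0.3 5.3]
lifted w 0.009590740903481077 F [ 0.5 -0.4 -0.2] t 57.175
place hit True [0.59439316 0.13104525 0.02173528]
t 61.8083
```

View pics/fe.png

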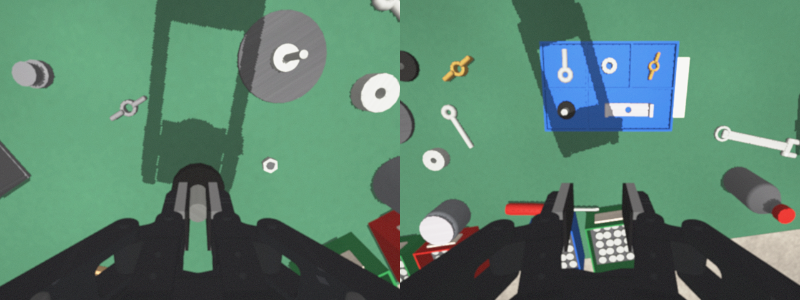

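All five parts are in their sections: eye (565,65), spacer (609,65), nut (655,66), foot (565,110) and bracket (628,110). One enlarged look plus the heights will show whether each lies flat.

```bash
python3 - <<'E'
from h import *
x=np.load("end.npz");k=wcam(x,x["p"],x["q"])
cv2.imwrite("pics/endc.png",cv2.resize(x["color"][55:220,215:465,::-1],None,fx=3.2,fy=3.2,interpolation=cv2.INTER_CUBIC))
v,u=np.mgrid[55:220,215:465];d=x["z_map"][v,u].ravel();u=u.ravel();v=v.ravel()
P=np.c_[(u-k[0][2])/k[0][0]*d,(v-k[0][3])/k[0][1]*d,d]@k[1].T+k[2]
c,s=np.cos(TY),np.sin(TY);L=np.c_[(P[:,:2]-TC)@np.array([[c,-s],[s,c]]),P[:,2]]
C=x["color"][v,u].astype(int);nb=(C[:,2]-C[:,0]<40)
for n,(a,b),hy in(("nut",(-40,82),38),("spacer",(-40,0),38),("eye",(-40,-82),38),("foot",(40,-82),38),("brk",(40,41),79)):
    m=nb&(abs(L[:,0]*1e3-a)<36)&(abs(L[:,1]*1e3-b)<hy-1)
    Q=L[m]*1e3;e=(Q[:,:2].min(0)+Q[:,:2].max(0))/2
    if len(Q)<9: print(n,len(Q));continue
    A=np.c_[Q[:,:2],np.ones(len(Q))];w=np.linalg.lstsq(A,Q[:,2],rcond=None)[0]
    print(n,len(Q),"mid",e.round(1),"z pct",np.percentile(Q[:,2],[5,50,95]).round(1),"slope",w[:2].round(3))
E
```

```text
nut 401 mid [-39.5  83.7] z pct [ 5.2 16.6 20.7] slope [-0.011  0.066]
spacer 452 mid [-37.5  -3.8] z pct [ 17.2  25.7 500.5] slope [ 6.449 -7.196]
eye 645 mid [-39.7 -80.7] z pct [10.8 13.  14.7] slope [-0.002  0.008]
foot 609 mid [ 41.  -81.6] z pct [12.5 14.1 40. ] slope [-0.032  0.003]
brk 1565 mid [41.8 39.7] z pct [ 5.  12.1 27.2] slope [-0.116  0.007]
```

View pics/endc.png

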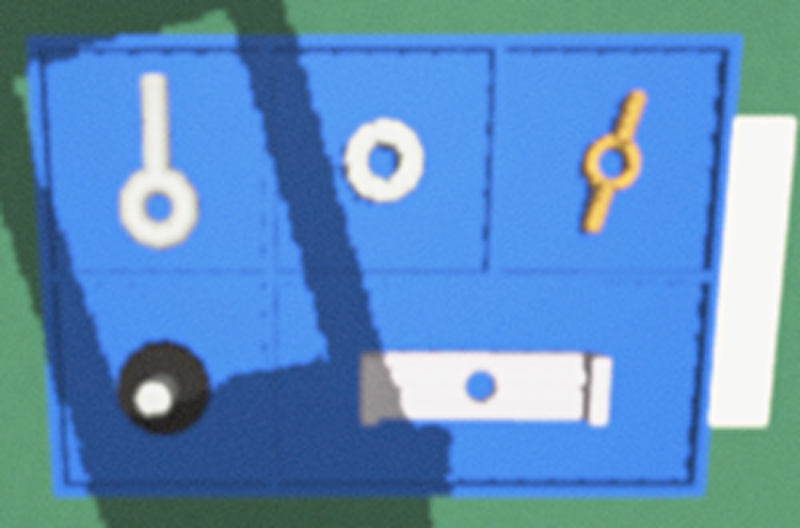

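The enlarged view shows all five parts flat or upright and near their section centres. The heights match parts resting on the floor: hub 16.6, spacer 25.7, eye 13, foot 14/40 and bracket 12/27 mm. Handing in.

```bash
python3 -c "
from workcell import r
print(r.close_job(),r.current_time())"
```

```text
the job is handed in; nothing more can be done
the job is handed in; nothing more can be done
```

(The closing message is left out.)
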